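Lock the add-on tray to the desk tidy

ROBOT

A 6-joint arm with a two-finger parallel gripper is mounted at the origin on a cart in front of the work surface, level with it; the furniture and walls round the work are solid. World frame = base frame: x ahead of the robot, y to its left, z up, the work surface at z = 0. Lengths are in m, angles in degrees, forces in N, time in s.
With the tool pointing down it reaches from about 0.3 to 0.775 m from the base axis. Payload 14.6 kg.
Tool frame: the origin (TCP) lies on the centre line of the jaws, within the pads' length; the fingertips stand 11 mm ahead of it and the grasp point (between the pads) lies 8 mm behind it; z points along the fingers, y is the line along which they close (so a half turn about z gives the same grasp; the last joint's range is limited). The gripper opens to 85 mm and grips with 20 to 120 N. Pads are 22 mm wide; open, the fingers measure 114 mm over their backs; the gripper's body (76 mm by 85 mm) begins 54 mm behind the grasp point. The pads swing forward as they close: fully open they stand 13 mm farther back than shut.
Start: joints at [-3.816, 17.183, 87.147, -0, 75.671, -3.816], TCP at [0.55, -0, 0.242] pointing down, gripper open.
Joint ranges: [-173.82, 173.82], [-45.26, 126.66], [13.44, 144.39], [-59.66, 239.66], [0, 175.72], [-146.38, 146.38]. Speed limits (degrees/s): [127.2, 127.2, 147.25, 180, 180, 180].

INTERFACE

Orientations are given as a 3x3 rotation matrix whose columns are the frame's x, y, z axes.
In Python, from plant import monitor, cams, job gives the robot as it stands.
- The arm moves only by the tool play_rows, never from a script. Its argument "increments" is a list of rows, each an object with "xyz": the shift along the tool's x, y, z in cm, a list of three; "yaw": the turn about the tool's z in degrees; "jaw": the finger opening in cm, from 0 to 8.54. A call has exactly 10 rows; each row is the pose to reach, as a shift and turn from the pose commanded when the call began, along the tool's axes at that moment; what a row does not reach only later rows make up. A row lasts 1/12 s, in which the tool goes at most 41.7 mm and 7.16 degrees, less where a joint would pass 70% of its speed; a pose out of reach is approached as far as the arm can. A call with a gripper value outside its range is refused whole. The fingers move at their own pace and stop on an object; the grip force is fixed at half the most. Time passes only in rows, so rows that repeat a pose let the fingers close, or fill a call up. It gives the time, the measured TCP pose, the force, the opening and the grip force at its end, in the units of the state.
- monitor.get_state(): the state, without advancing time (a new reading comes with each control period).
- cams.read_camera(name): name is "scene" or "side" or "wrist"; returns the picture (384x512x3 uint8, blue, green, red); there is no depth.
- cams.calibration(name): a dict with "camera_matrix" (3x3 intrinsics, pixels), "origin" and "attitude" of the camera in the world. Camera axes: x right, y down, z forward; pixel columns grow to the right and rows downward; lengths in m; the calibration is good to about 2 mm. A picture is of the moment at which its call begins: read the wrist's pose just before it. calibration takes no time and is no camera call; for the wrist camera it gives the pose at the moment of the call.
- job.hand_in(): hands the job in; it is judged then, once.
Trained networks look in the newest picture that a camera, given by its name, has taken for a name from the list of things; names that differ only in an ending like _2 or _b are one class to them, and where a whole thing is asked for, a point or a joint stands for the part that bears it (a point fixed in the world has none). Each returns a list of dicts, best first, with "conf" (0 to 1); they miss things now and then, are a little off and sometimes report something else, mostly with a low value. They report only what shows in the picture. A call takes as long as a camera call.
- cams.look_for(camera, name): "rect" ([left, top, right, bottom] in pixels, round what is visible of it).
- cams.trace(camera, name): "region" (384x512 bool, what is visible of it) and "rect" ([left, top, right, bottom] in pixels, round what is visible of it).
- cams.mark_of(camera, name): "point" ([column, row] in pixels: a listed point, or the origin of a listed thing).
The state is a dict: "time_s": time; "joint_pos": joint angles; "joint_velocities": joint speeds; "joint_efforts": joint torques, N m; "tool_pos": TCP position; "tool_rot": TCP orientation; "ft_force": force on the tool from outside, world axes, zero at the start; "ft_torque": the same for the moment, N m; "opening": finger opening in m; "gripper_force": force on a finger pad.
Only numpy, scipy, OpenCV 4.12 (cv2) and the standard library are available. Lean on these libraries where they do the work, as an engineer would, in place of code of your own. Each camera call takes 0.05 s, during which the arm holds its last target. There are 200 camera calls.

TASK

Bring the small loose wooden tray up to the fixed desk tidy, between its two guide cheeks and with the steel post next to the tidy, while the cam lever is still open. Then turn the cam lever a quarter turn, until it lies along the seam, so that its hook catches the post and draws the tray tight and square against the tidy. Let go and leave the other things on the desk where they are.

Things in the scene. Friction and masses are not known exactly. Their poses are not given: they have to be found in the camera images.
- main_tray: The fixed wooden desk tidy, 150 mm (its x) by 110 mm (its y) by 45 mm high; does not move. Origin: centre of its underside on the desk; z up. Its mating face is the plane y = -0.055 m of its frame, looking to -y. A solid deck along that face, top at 45 mm, carries the cam. The pocket behind the deck holds an eraser and a paper clamp, which belong there.
- mouth (a point): Midpoint between the tidy's two wooden guide cheeks, at (0, -0.085, 0.030) m in its frame. The cheeks are 30 mm high and stand out from the mating face with straight inner sides at x = -0.060 and +0.060 m (120 mm apart for the 114 mm tray) to y = -0.085; from there flared ends widen the way in to about 144 mm at y = -0.11.
- buffers (a point): Midpoint between two rubber spring buffers on the tidy's mating face, at (0, -0.063, 0.036) m in its frame. They sit at x = -0.035 and +0.035 and stand 8 mm proud; together they push back with 3 N when touched, 6.5 N when flush, so a tray pushed home by hand may creep back a few mm when released.
- cam_pivot (a point): Point on the upright axis of the steel cam, on top of the deck: at (0, -0.033, 0.045) m in the desk tidy's frame, 22 mm behind the mating face.
- cam (a joint): Angle of the cam (rad), growing counter-clockwise seen from above: 0 = open, 1.57 = locked, stop at 1.60. At angle a the lever points to (-sin a, cos a) in the tidy's frame: at 0 to its +y (away from the seam), at 1.57 to its -x (along the seam). It stays where it is left; friction 0.05 N m, drawing the tray in takes up to about 0.5 N m.
- lever_grip (a point): Middle of the upright steel paddle on the cam's lever, 60 mm from the cam axis, 75 mm above the desk; turns with the cam. The paddle is 12 mm thick (across the lever), 32 mm long (along the lever) and stands from 56 to 87 mm above the desk. Pinch it across its thickness, or push it sideways.
- hook_tip (a point): Free tip of the cam's spiral hook of 8 mm round bar, 50 to 58 mm above the desk, so that it passes over the tray's walls. Turns with the cam. At cam angles under 0.2 the hook stands clear of the post's way in; turned, it sweeps round the far side of the post and draws it to the hub. It catches the post when the gap between the mating faces is 12 mm or less.
- addon_tray: The loose wooden tray, 114 mm (its x) by 90 mm (its y), walls 44 mm high, 0.35 to 0.6 kg. Origin: centre of its underside; z up. Its mating face is the plane y = +0.045 m of its frame. When locked its axes are parallel to the desk tidy's and its origin is at (0, -0.100, 0) in the desk tidy's frame.
- handle (a point): Grip point on the loose tray's handle, at (0, 0, 0.075) in the tray's frame. The handle is an upright wooden plate 10 mm thick along the tray's y, 60 mm wide along the tray's x, standing from the tray walls (44 mm) to 90 mm above the tray's underside.
- keeper (a point): Middle of the steel keeper post on the loose tray's mating wall, at (0, 0.035, 0.053) in the tray's frame: an upright pin of 8 mm diameter, from 44 to 62 mm high. When locked tight it is 32 mm from the cam axis, at y = -0.065 and x = 0 in the desk tidy's frame.
- stapler: Bystander: a 37 x 132 x 48 mm desk stapler. Origin: centre of its underside. Leave it alone.
- phone: Bystander: a flat black phone, 150 x 74 x 8 mm. Origin: centre of its underside. Leave it alone.
- pen_blue: Bystander: a slim pen, 141 mm long. Origin: centre of its underside. Leave it alone.
- lip_balm: Bystander: a small upright dropper bottle, 34 mm wide, 102 mm tall. Origin: centre of its underside. Leave it alone.
- tape_roll: Bystander: a roll of masking tape, 104 mm across, 25 mm high. Origin: centre of its underside. Leave it alone.
- sticky_pad: Bystander: a pad of sticky notes, 76 x 76 x 12 mm. Origin: centre of its underside. Leave it alone.

How it is judged:
By the outcome, as a careful person would: the job done as asked, in the order asked, and still so for the second after the job is handed in, with the robot touching nothing.
It also fails if it takes over 53 s, if anything falls off the work surface, if the arm or the gripper's body presses on something with over 40 N, if the wrist force passes 120 N, or if a joint passes its speed limit or range.

## Working session

There is one attempt and no reset: what is moved stays moved. The work goes in short steps, Python scripts to look and compute and a tool call to move; the robot and the scene stay as the last step left them, time stands still between calls to the robot, and variables do not carry over. Pictures are saved under pics/ and viewed, at most 10 in all, crops included, and the job is handed in when it is done.

Besides the shell and the picture viewer there is one more tool, called after "Emit:" by a JSON object that holds its "method" and its "body", one argument or row to a line. play_rows: Moves the arm, as the interface text tells. Its arguments: {"type":"object","properties":{"increments":{"type":"array"}},"required":["increments"]}

```bash
mkdir -p pics; ls
cat > h.py <<'E'
import numpy as np, cv2
from plant import monitor, cams, job
def ray(c,p,cal=None):
    k=cal or cams.calibration(c); K=np.array(k["camera_matrix"]);R=np.array(k["attitude"]);o=np.array(k["origin"])
    return o, R@np.linalg.solve(K,[p[0],p[1],1.])
def at_z(c,p,z,cal=None):
    o,d=ray(c,p,cal); return o+d*(z-o[2])/d[2]
def proj(c,X,cal=None):
    k=cal or cams.calibration(c); K=np.array(k["camera_matrix"]);R=np.array(k["attitude"]);o=np.array(k["origin"])
    v=K@(R.T@(np.array(X)-o)); return v[:2]/v[2]
E
python3 - <<'E'
from h import *
np.set_printoptions(precision=4,suppress=True)
ims=[]
Z=dict(main_tray=0,mouth=.03,buffers=.036,cam_pivot=.045,lever_grip=.075,hook_tip=.054,addon_tray=0,handle=.075,keeper=.053)
for c in ("scene","side","wrist"):
    im=cams.read_camera(c); cv2.imwrite(f"pics/{c}0.png",im); ims.append(im)
    print(c,np.array(cams.calibration(c)["origin"]),np.array(cams.calibration(c)["attitude"])[:,2])
    for n,z in Z.items():
        r=cams.mark_of(c,n)
        for q in r[:2]: print(n,np.round(q["conf"],2),np.round(q["point"],1),at_z(c,q["point"],z))
cv2.imwrite("pics/a.png",cv2.resize(np.hstack(ims[:2]),(800,300)))
E
```

```text
pics
scene [ 0.0098 -0.749   0.542 ] [ 0.5457  0.6964 -0.4661]
main_tray 0.74 [275.7 221.9] [ 0.5802 -0.1158  0.    ]
main_tray 0.68 [207.6 189.6] [0.5279 0.1493 0.    ]
mouth 0.76 [220.3 189.6] [0.5296 0.0782 0.03  ]
buffers 0.79 [214.2 185.1] [0.5243 0.103  0.036 ]
cam_pivot 0.95 [209.8 175.9] [0.537  0.1482 0.045 ]
lever_grip 0.53 [199.3 160.2] [0.5378 0.2103 0.075 ]
hook_tip 0.46 [212.8 182.9] [0.5101 0.087  0.054 ]
addon_tray 0.87 [287.7 244.6] [ 0.5376 -0.2114  0.    ]
handle 0.82 [290.7 220.6] [ 0.5334 -0.2195  0.075 ]
handle 0.42 [197.2 230. ] [ 0.3377 -0.1273  0.075 ]
keeper 0.87 [278.7 222.6] [ 0.5283 -0.1843  0.053 ]
side [-0.1181 -1.0522  0.7092] [ 0.5044  0.7283 -0.4638]
main_tray 0.84 [209.2 188.1] [ 0.5345  0.1926 -0.    ]
mouth 0.94 [223.4 194.3] [0.5246 0.0788 0.03  ]
buffers 0.56 [222.8 187.8] [0.5398 0.1089 0.036 ]
cam_pivot 0.97 [215.  184.7] [0.5205 0.1254 0.045 ]
lever_grip 0.68 [204.5 166.4] [0.5282 0.2096 0.075 ]
hook_tip 0.46 [220.5 187.7] [0.5164 0.0822 0.054 ]
addon_tray 0.56 [278.  247.4] [ 0.5243 -0.218   0.    ]
handle 0.88 [279.1 224.6] [ 0.5214 -0.2212  0.075 ]
keeper 0.74 [271.6 224.4] [ 0.5267 -0.1808  0.053 ]
keeper 0.42 [223.7 188.3] [0.5238 0.0752 0.053 ]
wrist [0.5496 0.0707 0.3737] [-0.0009 -0.2798 -0.96  ]
main_tray 0.91 [238.2  34. ] [0.5292 0.1648 0.    ]
buffers 0.93 [235.6  87.7] [0.5272 0.0994 0.036 ]
buffers 0.41 [243.  331.3] [ 0.5319 -0.254   0.036 ]
cam_pivot 0.62 [233.   60.6] [0.5254 0.127  0.045 ]
hook_tip 0.79 [223.4 104.6] [0.5142 0.0799 0.054 ]
addon_tray 0.67 [243.6 293.7] [ 0.5319 -0.213   0.    ]
addon_tray 0.41 [390.8 147. ] [0.7384 0.0256 0.    ]
handle 0.9 [243.5 335.5] [ 0.5346 -0.2236  0.075 ]
keeper 0.86 [238.4 301.4] [ 0.5269 -0.1856  0.053 ]
```

View pics/scene0.png

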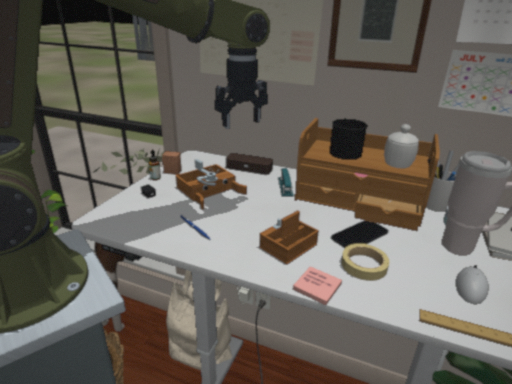

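View pics/wrist0.png

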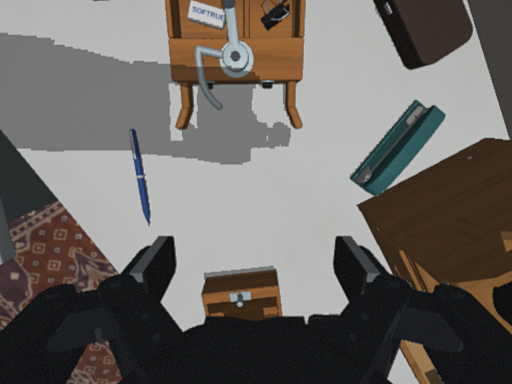

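```bash
python3 -c "
from plant import monitor
s=monitor.get_state()
print(s['tool_rot'],s['tool_pos'],s['time_s'],s['joint_pos'])"
```

```text
[[-3.65871326e-05  9.99999999e-01  3.31159350e-05]
 [ 9.99999999e-01  3.65880807e-05 -2.86294182e-05]
 [-2.86306298e-05  3.31148875e-05 -9.99999999e-01]] [ 5.49990622e-01 -9.41515834e-06  2.42293452e-01] 1.5 [-3.81599581e+00  1.71812328e+01  8.71474349e+01 -1.55894016e-03
  7.56693299e+01 -3.81770629e+00]
```

The scene picture shows the tidy at about (208,182), the loose tray at (288,240) and the pen at (195,227). In the wrist view the tidy's deck runs (170..303, 80), the cam sits at (235,57), and the tray's mating edge runs from (205,275) to (275,268), so it is turned slightly counter-clockwise. I'll zoom in on the tidy once.

Run:
```python
from h import *
np.set_printoptions(precision=3,suppress=True)
im=cv2.imread("pics/wrist0.png"); cv2.imwrite("pics/tidy.png",cv2.resize(im[0:135,160:310],None,fx=4.4,fy=4.4,interpolation=cv2.INTER_CUBIC))
for n in("pen_blue","lip_balm"):
    for c in("scene","side"):
        for q in cams.mark_of(c,n)[:1]: print(n,c,q["conf"],at_z(c,q["point"],0))
print(np.array(cams.calibration("wrist")["camera_matrix"]))
```

```text
pen_blue scene 0.56 [ 0.394 -0.025  0.   ]
pen_blue side 0.65 [ 0.392 -0.013  0.   ]
lip_balm scene 0.83 [0.435 0.339 0.   ]
lip_balm side 0.59 [ 0.567  0.185 -0.   ]
[[267.875   0.    254.289]
 [  0.    267.875 191.117]
 [  0.      0.      1.   ]]
```

View pics/tidy.png

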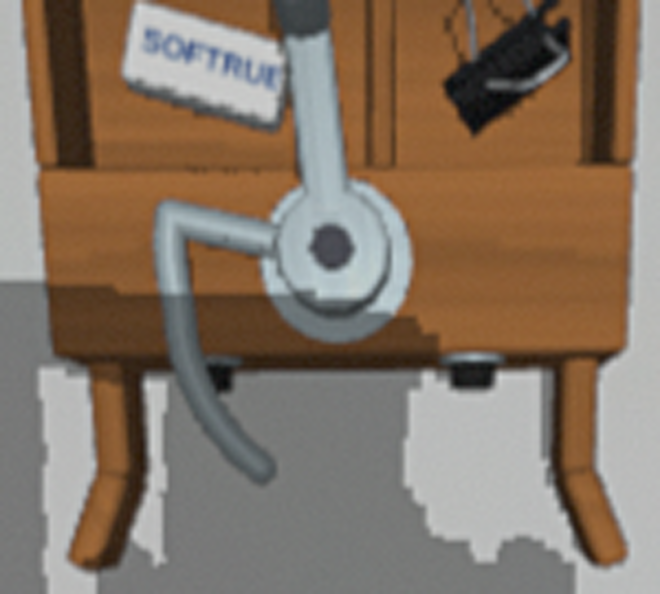

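The crop shows the deck's front edge at (55,355)–(625,350), cheek kinks near (128,475) and (562,472), the hub at (333,247) and the hook tip at (262,472). The cam is open. I'll fit the tidy and tray poses from this.

```bash
cat >> h.py <<'E'
from scipy.optimize import least_squares
def T(p,X):
    c,s=np.cos(p[2]),np.sin(p[2]); X=np.asarray(X,float)
    return np.c_[p[0]+c*X[:,0]-s*X[:,1], p[1]+s*X[:,0]+c*X[:,1], X[:,2]]
def fit(c,uv,X,p0,cal=None):
    f=lambda p:np.ravel([proj(c,x,cal) for x in T(p,X)]-np.asarray(uv))
    r=least_squares(f,p0,loss="soft_l1"); return r.x, r.fun.reshape(-1,2)
E
python3 - <<'E'
from h import *
np.set_printoptions(precision=4,suppress=True)
uv=np.array([[50,357],[630,352],[42,165],[632,162],[128,475],[562,472]])/4.4+[160,0]
X=[[-.075,-.055,.045],[.075,-.055,.045],[-.075,-.011,.045],[.075,-.011,.045],[-.06,-.085,.03],[.06,-.085,.03]]
for sel in ([0,1,4,5],):
    p,r=fit("wrist",uv[sel],np.array(X)[sel],[.527,.16,0]); print(p,np.degrees(p[2])); print(r)
uv=[[205,275],[275,267.5],[238.4,301.4],[243.5,335.5]]
print(cams.calibration("wrist")["origin"])
for u,z in zip(uv,[.044,.044,.053,.075]): print(at_z("wrist",u,z))
E
```

```text
[0.5292 0.1616 0.0076] 0.4326246922197323
[[ 0.0668 -0.4244]
 [-0.2605 -0.2982]
 [ 0.4949  0.3882]
 [-0.251   0.3488]]
[0.5496 0.0707 0.3737]
[ 0.4798 -0.1488  0.044 ]
[ 0.5783 -0.1366  0.044 ]
[ 0.5269 -0.1856  0.053 ]
[ 0.5346 -0.2236  0.075 ]
```

Emit:
{"method": "play_rows", "body": {
  "increments": [
    {"xyz": [-3, -0.5, 0.5], "yaw": 7, "jaw": 8.5},
    {"xyz": [-6, -0.8, 1], "yaw": 14, "jaw": 8.5},
    {"xyz": [-9, -1, 1.5], "yaw": 21, "jaw": 8.5},
    {"xyz": [-12, -1.2, 2], "yaw": 28, "jaw": 8.5},
    {"xyz": [-15, -1.4, 2.5], "yaw": 35, "jaw": 8.5},
    {"xyz": [-18, -1.6, 3], "yaw": 42, "jaw": 8.5},
    {"xyz": [-20, -1.7, 3.2], "yaw": 49, "jaw": 8.5},
    {"xyz": [-21.5, -1.8, 3.2], "yaw": 56, "jaw": 8.5},
    {"xyz": [-22, -1.8, 3.2], "yaw": 63, "jaw": 8.5},
    {"xyz": [-22.2, -1.8, 3.2], "yaw": 70, "jaw": 8.5}
  ]
}}

```text
time_s: 2.53
tool_pos: [0.5317, -0.2233, 0.2101]
tool_rot: [[0.942, 0.335, -0.0], [0.335, -0.942, -0.0], [-0.0, -0.0, -1.0]]
ft_force: [0.0, -0.4, 0.4]
opening: 0.0852
gripper_force: 0.0
```

Emit:
{"method": "play_rows", "body": {
  "increments": [
    {"xyz": [0, 0, 0], "yaw": 7, "jaw": 8.5},
    {"xyz": [0, 0, 0], "yaw": 13, "jaw": 8.5},
    {"xyz": [0, 0, 0], "yaw": 13, "jaw": 8.5},
    {"xyz": [0, 0, 0], "yaw": 13, "jaw": 8.5},
    {"xyz": [0, 0, 0], "yaw": 13, "jaw": 8.5},
    {"xyz": [0, 0, 0], "yaw": 13, "jaw": 8.5},
    {"xyz": [0, 0, 0], "yaw": 13, "jaw": 8.5},
    {"xyz": [0, 0, 0], "yaw": 13, "jaw": 8.5},
    {"xyz": [0, 0, 0], "yaw": 13, "jaw": 8.5},
    {"xyz": [0, 0, 0], "yaw": 13, "jaw": 8.5}
  ]
}}

```text
time_s: 3.37
tool_pos: [0.532, -0.222, 0.2103]
tool_rot: [[0.992, 0.122, -0.0], [0.122, -0.992, -0.0], [-0.0, 0.0, -1.0]]
ft_force: [0.2, 0.1, -0.3]
opening: 0.0851
gripper_force: 0.0
```

Run:
```python
from h import *
np.set_printoptions(precision=4,suppress=True)
s=monitor.get_state(); print(s["time_s"],s["tool_pos"],s["tool_rot"],s["joint_pos"],s["ft_force"])
im=cams.read_camera("wrist"); cv2.imwrite("pics/w1.png",im)
for n,z in (("handle",.075),("keeper",.053)):
    for q in cams.mark_of("wrist",n)[:1]: print(n,q["conf"],q["point"],at_z("wrist",q["point"],z))
```

```text
3.3667 [ 0.532  -0.222   0.2103] [[ 0.9925  0.1223 -0.    ]
 [ 0.1223 -0.9925 -0.    ]
 [-0.      0.     -1.    ]] [-26.288   22.0753  84.9653  -0.0013  72.9606  56.6883] [ 0.2143  0.1175 -0.298 ]
handle 0.59 [253.0, 183.0] [ 0.5332 -0.2209  0.075 ]
keeper 0.6 [216.5, 180.5] [ 0.5253 -0.1809  0.053 ]
```

View pics/w1.png

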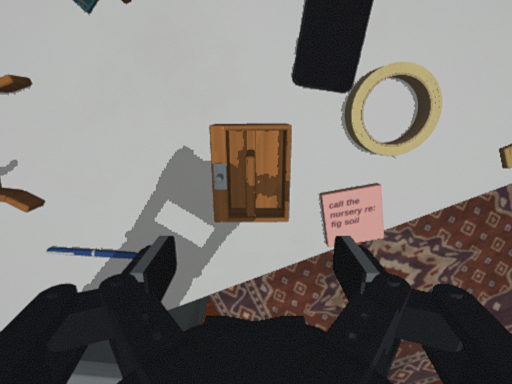

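The tray is close up and nearly square to the tool. Its wall corners are at (211,125), (291,123), (290,221) and (215,222), the keeper is at (219,175), and the handle is at (251,150–213). I'll fit the tray pose.

Run:
```python
from h import *
np.set_printoptions(precision=4,suppress=True)
uv=[[211,125],[215,222],[291.5,123.5],[290,221.5],[219.5,175],[253,183]]
X=[[.057,.045,.044],[-.057,.045,.044],[.057,-.045,.044],[-.057,-.045,.044],[0,.035,.062],[0,0,.075]]
for n in(4,5,6):
    p,r=fit("wrist",uv[:n],X[:n],[.532,-.222,.12]); print(p,np.degrees(p[2]),r.round(1).tolist())
s=monitor.get_state();R=np.array(s["tool_rot"]);print("tool x yaw",np.degrees(np.arctan2(R[1,0],R[0,0])))
d=[p[0]-s["tool_pos"][0],p[1]-s["tool_pos"][1],0];print("shift tool cm",R.T@d*100)
```

```text
[ 0.5336 -0.2193  0.1354] 7.756172567061598 [[-1.7, -0.4], [0.0, 0.4], [1.2, 0.0], [0.1, 0.1]]
[ 0.534  -0.2195  0.1302] 7.45705903203125 [[-1.2, -1.0], [-0.0, -0.0], [1.8, -0.1], [0.1, -0.0], [-0.2, 4.3]]
[ 0.5338 -0.2198  0.1291] 7.395224782741382 [[-0.8, -0.8], [0.2, 0.1], [2.1, 0.1], [0.3, 0.2], [0.1, 4.4], [-0.9, -0.7]]
tool x yaw 7.009863130438261
shift tool cm [ 0.2049 -0.1933  0.    ]
```

Emit:
{"method": "play_rows", "body": {
  "increments": [
    {"xyz": [0.2, -0.2, 2], "yaw": -0.5, "jaw": 2.6},
    {"xyz": [0.2, -0.2, 4], "yaw": -0.5, "jaw": 2.6},
    {"xyz": [0.2, -0.2, 6], "yaw": -0.5, "jaw": 2.6},
    {"xyz": [0.2, -0.2, 8], "yaw": -0.5, "jaw": 2.6},
    {"xyz": [0.2, -0.2, 9], "yaw": -0.5, "jaw": 2.6},
    {"xyz": [0.2, -0.2, 9], "yaw": -0.5, "jaw": 2.6},
    {"xyz": [0.2, -0.2, 9], "yaw": -0.5, "jaw": 2.6},
    {"xyz": [0.2, -0.2, 10.5], "yaw": -0.5, "jaw": 2.6},
    {"xyz": [0.2, -0.2, 12], "yaw": -0.5, "jaw": 2.6},
    {"xyz": [0.2, -0.2, 13.8], "yaw": -0.5, "jaw": 2.6}
  ]
}}

```text
time_s: 4.35
tool_pos: [0.5348, -0.2203, 0.074]
tool_rot: [[0.991, 0.131, 0.003], [0.131, -0.991, -0.002], [0.003, 0.002, -1.0]]
ft_force: [0.5, -0.5, -0.3]
opening: 0.0257
gripper_force: 0.0
```

Emit:
{"method": "play_rows", "body": {
  "increments": [
    {"xyz": [0, 0, 0], "yaw": 0, "jaw": 2.6},
    {"xyz": [0, 0, 0], "yaw": 0, "jaw": 0.4},
    {"xyz": [0, 0, 0], "yaw": 0, "jaw": 0.4},
    {"xyz": [0, 0, 0], "yaw": 0, "jaw": 0.4},
    {"xyz": [0, 0, 0], "yaw": 0, "jaw": 0.4},
    {"xyz": [0, 0, 0], "yaw": 0, "jaw": 0.4},
    {"xyz": [0, 0, 0], "yaw": 0, "jaw": 0.4},
    {"xyz": [0, 0, 0], "yaw": 0, "jaw": 0.4},
    {"xyz": [0, 0, 0], "yaw": 0, "jaw": 0.4},
    {"xyz": [0, 0, 0], "yaw": 0, "jaw": 0.4}
  ]
}}

```text
time_s: 5.18
tool_pos: [0.5341, -0.2198, 0.0732]
tool_rot: [[0.991, 0.131, 0.001], [0.131, -0.991, -0.0], [0.001, 0.001, -1.0]]
ft_force: [-2.4, 3.7, 6.9]
opening: 0.0091
gripper_force: 64.6
```

Run:
```python
from h import *
np.set_printoptions(precision=4,suppress=True)
s=monitor.get_state();R=np.array(s["tool_rot"]);print(s["time_s"],s["tool_pos"],s["ft_force"],s["opening"],s["gripper_force"],np.degrees(np.arctan2(R[1,0],R[0,0])))
im=cams.read_camera("wrist"); cv2.imwrite("pics/w2.png",im)
t=T([.5292,.1616,.0076],[[0,-.1,0],[0,-.145,0]])
for q in t: print("goal",q,"shift",R.T@(q-s["tool_pos"])*100)
```

```text
5.1833 [ 0.5341 -0.2198  0.0732] [-2.45    3.6797  6.8679] 0.009052793365490855 64.55161929130554 7.505598954748445
goal [0.53   0.0616 0.    ] shift [  3.2635 -27.9565   7.3087]
goal [0.5303 0.0166 0.    ] shift [  2.7096 -23.4907   7.3105]
```

View pics/w2.png

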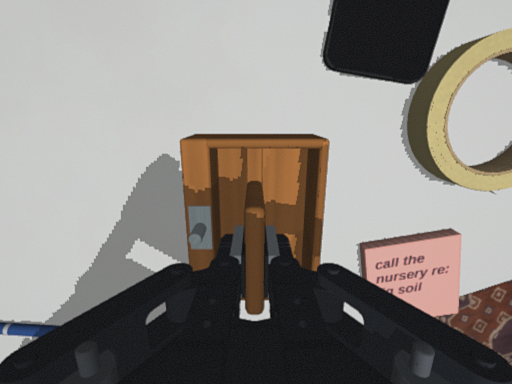

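Emit:
{"method": "play_rows", "body": {
  "increments": [
    {"xyz": [0.1, -0.7, -0.1], "yaw": 0, "jaw": 0.4},
    {"xyz": [0.2, -1.8, -0.1], "yaw": 0.5, "jaw": 0.4},
    {"xyz": [0.3, -3.2, -0.1], "yaw": 1, "jaw": 0.4},
    {"xyz": [0.5, -4.6, -0.1], "yaw": 2, "jaw": 0.4},
    {"xyz": [0.7, -6, -0.1], "yaw": 3, "jaw": 0.4},
    {"xyz": [0.9, -7.4, -0.1], "yaw": 4, "jaw": 0.4},
    {"xyz": [1.0, -8.8, -0.1], "yaw": 5, "jaw": 0.4},
    {"xyz": [1.2, -10.2, -0.1], "yaw": 6, "jaw": 0.4},
    {"xyz": [1.3, -11.4, -0.1], "yaw": 6.8, "jaw": 0.4},
    {"xyz": [1.4, -12, -0.1], "yaw": 7.1, "jaw": 0.4}
  ]
}}

```text
time_s: 6.07
tool_pos: [0.5318, -0.0976, 0.0733]
tool_rot: [[1.0, 0.007, -0.0], [0.007, -1.0, -0.0], [-0.0, 0.0, -1.0]]
ft_force: [-0.1, -1.2, -2.5]
opening: 0.0091
gripper_force: 63.0
```

Run:
```python
from h import *
np.set_printoptions(precision=4,suppress=True)
s=monitor.get_state();R=np.array(s["tool_rot"]);print(s["time_s"],s["tool_pos"],s["ft_force"],s["opening"],np.degrees(np.arctan2(R[1,0],R[0,0])))
t=T([.5292,.1616,.0076],[[0,-.165,0]])
for q in t: print("goal",q,"shift",R.T@(q-s["tool_pos"])*100)
```

```text
6.0667 [ 0.5318 -0.0976  0.0733] [-0.1086 -1.2206 -2.4751] 0.009107997914093217 0.4077404728469911
goal [ 0.5305 -0.0034  0.    ] shift [-0.0669 -9.4246  7.3253]
```

Emit:
{"method": "play_rows", "body": {
  "increments": [
    {"xyz": [0, -0.8, 0], "yaw": 0, "jaw": 0.4},
    {"xyz": [0, -2, 0], "yaw": 0, "jaw": 0.4},
    {"xyz": [0, -3.3, 0], "yaw": 0, "jaw": 0.4},
    {"xyz": [-0.1, -4.6, 0], "yaw": 0, "jaw": 0.4},
    {"xyz": [-0.1, -5.9, 0], "yaw": 0, "jaw": 0.4},
    {"xyz": [-0.1, -7.2, 0], "yaw": 0, "jaw": 0.4},
    {"xyz": [-0.1, -8.4, 0], "yaw": 0, "jaw": 0.4},
    {"xyz": [-0.1, -9.1, 0], "yaw": 0, "jaw": 0.4},
    {"xyz": [-0.1, -9.4, 0], "yaw": 0, "jaw": 0.4},
    {"xyz": [-0.1, -9.4, 0], "yaw": 0, "jaw": 0.4}
  ]
}}

```text
time_s: 6.9
tool_pos: [0.5303, -0.0042, 0.0733]
tool_rot: [[1.0, 0.008, -0.0], [0.008, -1.0, 0.0], [-0.0, -0.0, -1.0]]
ft_force: [-0.1, 0.6, -3.4]
opening: 0.009
gripper_force: 63.0
```

Run:
```python
from h import *
np.set_printoptions(precision=4,suppress=True)
im=cams.read_camera("wrist"); im2=cams.read_camera("scene"); cv2.imwrite("pics/w3.png",im)
s=monitor.get_state();R=np.array(s["tool_rot"]);print(s["time_s"],s["tool_pos"],s["ft_force"],s["opening"],np.degrees(np.arctan2(R[1,0],R[0,0])))
cv2.imwrite("pics/w3.png",im)
P=[.5292,.1616,.0076]
for X in ([.06,-.085,.03],[.06,-.055,.03],[.075,-.055,.045],[.075,-.011,.045]): print(X,proj("wrist",T(P,[X])[0]))
for n,z in (("keeper",.053),("cam_pivot",.045)):
    for q in cams.mark_of("wrist",n)[:1]: print(n,q["conf"],q["point"],at_z("wrist",q["point"],z))
```

```text
7.0 [ 0.5303 -0.0051  0.0733] [-0.0243  0.9407 -2.7631] 0.008888100772453365 0.4010814929174481
[0.06, -0.085, 0.03] [125.3548 130.1802]
[0.06, -0.055, 0.03] [ 78.324 130.182]
[0.075, -0.055, 0.045] [ 56.7707 104.827 ]
[0.075, -0.011, 0.045] [-20.6076 104.8367]
keeper 0.63 [196.4, 233.4] [0.5292 0.03   0.053 ]
cam_pivot 0.82 [46.8, 231.5] [0.526  0.1291 0.045 ]
```

View pics/w3.png

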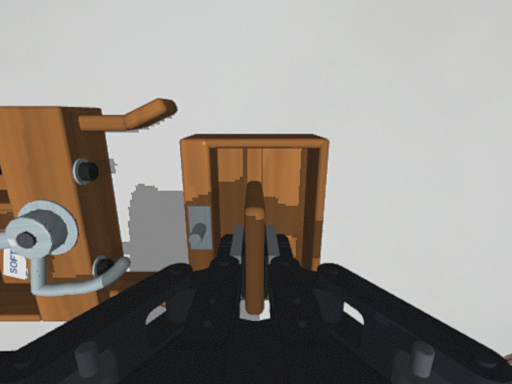

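Emit:
{"method": "play_rows", "body": {
  "increments": [
    {"xyz": [0, -0.7, 0.05], "yaw": 0, "jaw": 0.4},
    {"xyz": [0, -1.4, 0.05], "yaw": 0, "jaw": 0.4},
    {"xyz": [0, -2.1, 0.05], "yaw": 0, "jaw": 0.4},
    {"xyz": [0, -2.8, 0.05], "yaw": 0, "jaw": 0.4},
    {"xyz": [0, -3.4, 0.05], "yaw": 0, "jaw": 0.4},
    {"xyz": [0, -4.0, 0.05], "yaw": 0, "jaw": 0.4},
    {"xyz": [0, -4.5, 0.05], "yaw": 0, "jaw": 0.4},
    {"xyz": [0, -4.9, 0.05], "yaw": 0, "jaw": 0.4},
    {"xyz": [0, -5.2, 0.05], "yaw": 0, "jaw": 0.4},
    {"xyz": [0, -5.3, 0.05], "yaw": 0, "jaw": 0.4}
  ]
}}

```text
time_s: 7.93
tool_pos: [0.5302, 0.0485, 0.0731]
tool_rot: [[1.0, 0.008, 0.001], [0.008, -1.0, -0.0], [0.001, 0.0, -1.0]]
ft_force: [0.7, -5.7, 4.9]
opening: 0.009
gripper_force: 64.2
```

Emit:
{"method": "play_rows", "body": {
  "increments": [
    {"xyz": [0, -0.2, 0], "yaw": 0, "jaw": 0.4},
    {"xyz": [0, -0.4, 0], "yaw": 0, "jaw": 0.4},
    {"xyz": [0, -0.6, 0], "yaw": 0, "jaw": 0.4},
    {"xyz": [0, -0.8, 0], "yaw": 0, "jaw": 0.4},
    {"xyz": [0, -0.9, 0], "yaw": 0, "jaw": 0.4},
    {"xyz": [0, -1.0, 0], "yaw": 0, "jaw": 0.4},
    {"xyz": [0, -1.1, 0], "yaw": 0, "jaw": 0.4},
    {"xyz": [0, -1.1, 0], "yaw": 0, "jaw": 0.4},
    {"xyz": [0, -1.1, 0], "yaw": 0, "jaw": 0.4},
    {"xyz": [0, -1.1, 0], "yaw": 0, "jaw": 0.4}
  ]
}}

```text
time_s: 8.77
tool_pos: [0.5301, 0.0589, 0.0731]
tool_rot: [[1.0, 0.007, 0.001], [0.007, -1.0, -0.001], [0.001, 0.001, -1.0]]
ft_force: [-0.1, -7.3, 5.0]
opening: 0.0088
gripper_force: 64.2
```

Run:
```python
from h import *
np.set_printoptions(precision=4,suppress=True)
im=cams.read_camera("wrist"); cv2.imwrite("pics/w4.png",im)
s=monitor.get_state();R=np.array(s["tool_rot"]);print(s["time_s"],s["tool_pos"],s["ft_force"],s["opening"],np.degrees(np.arctan2(R[1,0],R[0,0])))
```

```text
8.8167 [0.5301 0.0589 0.0731] [ 0.6076 -7.6704  5.2028] 0.00918073722519591 0.4045954815761725
```

View pics/w4.png

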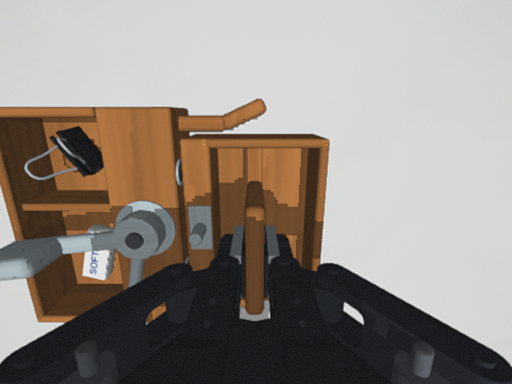

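Tray's mating edge (col 183) is within a few mm of the deck's face (col 180), between the cheeks; the lever is still open. I'll push the last millimetres.

Emit:
{"method": "play_rows", "body": {
  "increments": [
    {"xyz": [0, -0.1, 0], "yaw": 0, "jaw": 0.4},
    {"xyz": [0, -0.15, 0], "yaw": 0, "jaw": 0.4},
    {"xyz": [0, -0.2, 0], "yaw": 0, "jaw": 0.4},
    {"xyz": [0, -0.25, 0], "yaw": 0, "jaw": 0.4},
    {"xyz": [0, -0.3, 0], "yaw": 0, "jaw": 0.4},
    {"xyz": [0, -0.3, 0], "yaw": 0, "jaw": 0.4},
    {"xyz": [0, -0.3, 0], "yaw": 0, "jaw": 0.4},
    {"xyz": [0, -0.3, 0], "yaw": 0, "jaw": 0.4},
    {"xyz": [0, -0.3, 0], "yaw": 0, "jaw": 0.4},
    {"xyz": [0, -0.3, 0], "yaw": 0, "jaw": 0.4}
  ]
}}

```text
time_s: 9.65
tool_pos: [0.53, 0.0616, 0.0731]
tool_rot: [[1.0, 0.007, 0.001], [0.007, -1.0, -0.001], [0.001, 0.001, -1.0]]
ft_force: [-0.4, -9.6, 5.8]
opening: 0.0089
gripper_force: 64.4
```

Emit:
{"method": "play_rows", "body": {
  "increments": [
    {"xyz": [0, -0.3, 0], "yaw": 0, "jaw": 2.4},
    {"xyz": [0, -0.3, 0], "yaw": 0, "jaw": 2.4},
    {"xyz": [0, -0.1, 0], "yaw": 0, "jaw": 2.4},
    {"xyz": [0, 0.2, 0], "yaw": 0, "jaw": 2.4},
    {"xyz": [0, 0.2, -0.5], "yaw": 0, "jaw": 2.4},
    {"xyz": [0, 0.2, -2], "yaw": 0, "jaw": 2.4},
    {"xyz": [0, 0.2, -4], "yaw": 0, "jaw": 2.4},
    {"xyz": [0, 0.2, -7], "yaw": 0, "jaw": 2.4},
    {"xyz": [0, 0.2, -10], "yaw": 0, "jaw": 2.4},
    {"xyz": [0, 0.2, -12], "yaw": 0, "jaw": 2.4}
  ]
}}

```text
time_s: 10.48
tool_pos: [0.5301, 0.0602, 0.1958]
tool_rot: [[1.0, 0.007, 0.002], [0.007, -1.0, 0.0], [0.002, -0.0, -1.0]]
ft_force: [-0.9, 0.1, 1.0]
opening: 0.0239
gripper_force: 0.0
```

Run:
```python
from h import *
np.set_printoptions(precision=4,suppress=True)
im=cams.read_camera("wrist"); cv2.imwrite("pics/w5.png",im)
s=monitor.get_state();R=np.array(s["tool_rot"]);print(s["time_s"],s["tool_pos"],s["ft_force"],s["opening"],np.degrees(np.arctan2(R[1,0],R[0,0])))
for n,z in (("keeper",.053),("handle",.075),("cam_pivot",.045),("lever_grip",.075),("hook_tip",.054)):
    for q in cams.mark_of("wrist",n)[:1]: print(n,q["conf"],q["point"],at_z("wrist",q["point"],z))
q=T([.5292,.1616,.0076],[[0,.027,.075]])[0]; print("lever@0",q, R.T@(q-s["tool_pos"])*100)
```

```text
10.5333 [0.5313 0.0602 0.1991] [0.3254 0.4057 3.8349] 0.024162968109480813 0.403684638842414
keeper 0.82 [227.7, 186.6] [0.5268 0.0881 0.053 ]
handle 0.61 [261.4, 191.0] [0.5281 0.0528 0.075 ]
cam_pivot 0.81 [188.0, 184.0] [0.5261 0.1312 0.045 ]
lever_grip 0.97 [122.6, 195.0] [0.5223 0.1875 0.075 ]
hook_tip 0.59 [238.8, 201.7] [0.5092 0.0759 0.054 ]
lever@0 [0.529  0.1886 0.075 ] [ -0.2224 -12.8303  12.4139]
```

View pics/w5.png

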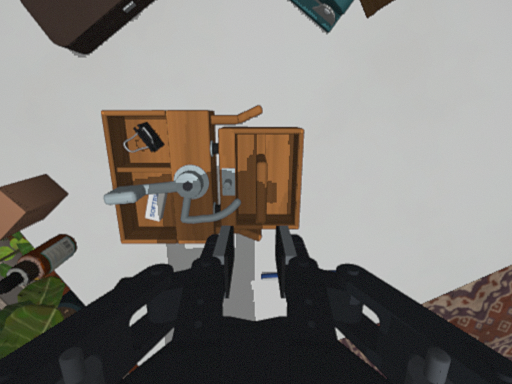

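Released, the tray crept back to about 8.5 mm gap (handle at (261,180)), which the hook can still catch. The lever paddle is at (122,195), and the post at (228,185) is clear of the hook tip at (238,203). Moving over the lever.

Emit:
{"method": "play_rows", "body": {
  "increments": [
    {"xyz": [0, -1.5, 0], "yaw": -7, "jaw": 3.2},
    {"xyz": [-0.1, -3, 0], "yaw": -14, "jaw": 3.2},
    {"xyz": [-0.2, -5, 0], "yaw": -21, "jaw": 3.2},
    {"xyz": [-0.3, -7, 0.5], "yaw": -28, "jaw": 3.2},
    {"xyz": [-0.4, -9, 1], "yaw": -35, "jaw": 3.2},
    {"xyz": [-0.5, -10.5, 2], "yaw": -42, "jaw": 3.2},
    {"xyz": [-0.6, -12, 3], "yaw": -49, "jaw": 3.2},
    {"xyz": [-0.6, -12.8, 3], "yaw": -56, "jaw": 3.2},
    {"xyz": [-0.6, -12.8, 3], "yaw": -63, "jaw": 3.2},
    {"xyz": [-0.6, -12.8, 3], "yaw": -70, "jaw": 3.2}
  ]
}}

```text
time_s: 11.62
tool_pos: [0.5223, 0.1884, 0.1613]
tool_rot: [[0.329, 0.944, -0.003], [0.944, -0.329, -0.001], [-0.001, -0.002, -1.0]]
ft_force: [-0.0, -0.2, 0.7]
opening: 0.0321
gripper_force: 0.0
```

Emit:
{"method": "play_rows", "body": {
  "increments": [
    {"xyz": [0, 0, 0], "yaw": -7, "jaw": 3.2},
    {"xyz": [0, 0, 0], "yaw": -14, "jaw": 3.2},
    {"xyz": [0, 0, 0], "yaw": -21, "jaw": 3.2},
    {"xyz": [0, 0, 0], "yaw": -24, "jaw": 3.2},
    {"xyz": [0, 0, 0], "yaw": -24, "jaw": 3.2},
    {"xyz": [0, 0, 0], "yaw": -24, "jaw": 3.2},
    {"xyz": [0, 0, 0], "yaw": -24, "jaw": 3.2},
    {"xyz": [0, 0, 0], "yaw": -24, "jaw": 3.2},
    {"xyz": [0, 0, 0], "yaw": -24, "jaw": 3.2},
    {"xyz": [0, 0, 0], "yaw": -24, "jaw": 3.2}
  ]
}}

```text
time_s: 12.45
tool_pos: [0.5229, 0.188, 0.1627]
tool_rot: [[-0.076, 0.997, -0.0], [0.997, 0.076, -0.0], [-0.0, -0.0, -1.0]]
ft_force: [-0.4, -0.4, -0.1]
opening: 0.032
gripper_force: 0.0
```

Run:
```python
from h import *
np.set_printoptions(precision=4,suppress=True)
im=cams.read_camera("wrist"); cv2.imwrite("pics/w6.png",im)
s=monitor.get_state();R=np.array(s["tool_rot"]);print(s["time_s"],s["tool_pos"],s["opening"],np.degrees(np.arctan2(R[1,0],R[0,0])),s["joint_pos"])
for n,z in (("keeper",.053),("cam_pivot",.045),("lever_grip",.075),("hook_tip",.054)):
    for q in cams.mark_of("wrist",n)[:1]: X=at_z("wrist",q["point"],z);print(n,q["conf"],q["point"],X,R.T@(X-s["tool_pos"])*100)
```

```text
12.5 [0.5229 0.188  0.1628] 0.032008098148300815 94.37273322711778 [15.9946 22.3113 91.3538  0.0007 66.3349 11.6216]
keeper 0.85 [252.4, 284.1] [0.5281 0.0875 0.053 ] [-10.0618  -0.2548  10.9759]
cam_pivot 0.85 [252.7, 247.8] [0.5255 0.1251 0.045 ] [-6.2872 -0.2239 11.7759]
lever_grip 0.93 [254.9, 198.5] [0.5228 0.1882 0.075 ] [ 0.0229 -0.0086  8.776 ]
hook_tip 0.61 [236.3, 288.9] [0.5117 0.081  0.054 ] [-10.5761  -1.9343  10.8759]
```

View pics/w6.png

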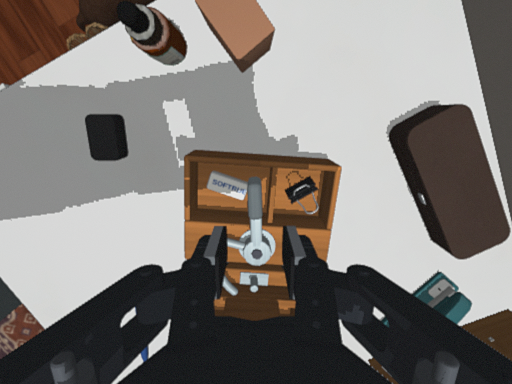

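The paddle is exactly under the tool (255,198) and in line with it, and the hub is at (256,247). Descend and pinch.

Emit:
{"method": "play_rows", "body": {
  "increments": [
    {"xyz": [0, 0, 2], "yaw": 0, "jaw": 3.2},
    {"xyz": [0, 0, 4], "yaw": 0, "jaw": 3.2},
    {"xyz": [0, 0, 6], "yaw": 0, "jaw": 3.2},
    {"xyz": [0, 0, 7.5], "yaw": 0, "jaw": 3.2},
    {"xyz": [0, 0, 8.7], "yaw": 0, "jaw": 3.2},
    {"xyz": [0, 0, 9.3], "yaw": 0, "jaw": 3.2},
    {"xyz": [0, 0, 9.3], "yaw": 0, "jaw": 3.2},
    {"xyz": [0, 0, 9.3], "yaw": 0, "jaw": 0.6},
    {"xyz": [0, 0, 9.3], "yaw": 0, "jaw": 0.6},
    {"xyz": [0, 0, 9.3], "yaw": 0, "jaw": 0.6}
  ]
}}

```text
time_s: 13.53
tool_pos: [0.5239, 0.1882, 0.0708]
tool_rot: [[-0.077, 0.997, 0.003], [0.997, 0.077, 0.001], [0.0, 0.003, -1.0]]
ft_force: [5.4, -0.0, -3.2]
opening: 0.0111
gripper_force: 58.6
```

Emit:
{"method": "play_rows", "body": {
  "increments": [
    {"xyz": [0, 0, 0], "yaw": 0, "jaw": 0.6},
    {"xyz": [0, 0, 0], "yaw": 0, "jaw": 0.6},
    {"xyz": [0, 0, 0], "yaw": 0, "jaw": 0.6},
    {"xyz": [0, 0, 0], "yaw": 0, "jaw": 0.6},
    {"xyz": [0, 0, 0], "yaw": 0, "jaw": 0.6},
    {"xyz": [0, 0, 0], "yaw": 0, "jaw": 0.6},
    {"xyz": [0, 0, 0], "yaw": 0, "jaw": 0.6},
    {"xyz": [0, 0, 0], "yaw": 0, "jaw": 0.6},
    {"xyz": [0, 0, 0], "yaw": 0, "jaw": 0.6},
    {"xyz": [0, 0, 0], "yaw": 0, "jaw": 0.6}
  ]
}}

```text
time_s: 14.37
tool_pos: [0.524, 0.1882, 0.0709]
tool_rot: [[-0.077, 0.997, 0.003], [0.997, 0.077, 0.001], [0.0, 0.003, -1.0]]
ft_force: [5.2, 1.2, -2.9]
opening: 0.0113
gripper_force: 58.6
```

Run:
```python
from h import *
np.set_printoptions(precision=4,suppress=True)
s=monitor.get_state();R=np.array(s["tool_rot"]);print(s["time_s"],s["tool_pos"],s["ft_force"],s["opening"],np.degrees(np.arctan2(R[1,0],R[0,0])))
piv=T([.5292,.1616,.0076],[[0,-.033,0]])[0]; v=(s["tool_pos"]-piv)[:2]; print("piv",piv,"r",np.hypot(*v),"ang",np.degrees(np.arctan2(v[1],v[0])))
# arc in 3 calls of ~29.5 deg in tool axes: lever along tool x, r=.06; CCW from above = -y tool
for a in np.arange(3,31,3): print(a, (6*(np.cos(np.radians(a))-1)).round(2), (-6*np.sin(np.radians(a))).round(2))
```

```text
14.3667 [0.524  0.1882 0.0709] [ 5.1709  1.181  -2.8585] 0.011349713765937816 94.42694888833064
piv [0.5295 0.1286 0.    ] r 0.05980850424464925 ang 95.25481048442833
3 -0.01 -0.31
6 -0.03 -0.63
9 -0.07 -0.94
12 -0.13 -1.25
15 -0.2 -1.55
18 -0.29 -1.85
21 -0.4 -2.15
24 -0.52 -2.44
27 -0.65 -2.72
30 -0.8 -3.0
```

Emit:
{"method": "play_rows", "body": {
  "increments": [
    {"xyz": [-0.01, -0.31, 0], "yaw": -3, "jaw": 0.6},
    {"xyz": [-0.03, -0.63, 0], "yaw": -6, "jaw": 0.6},
    {"xyz": [-0.07, -0.94, 0], "yaw": -9, "jaw": 0.6},
    {"xyz": [-0.13, -1.25, 0], "yaw": -12, "jaw": 0.6},
    {"xyz": [-0.2, -1.55, 0], "yaw": -15, "jaw": 0.6},
    {"xyz": [-0.29, -1.85, 0], "yaw": -18, "jaw": 0.6},
    {"xyz": [-0.4, -2.15, 0], "yaw": -21, "jaw": 0.6},
    {"xyz": [-0.52, -2.44, 0], "yaw": -24, "jaw": 0.6},
    {"xyz": [-0.65, -2.72, 0], "yaw": -27, "jaw": 0.6},
    {"xyz": [-0.8, -3.0, 0], "yaw": -30, "jaw": 0.6}
  ]
}}

```text
time_s: 15.2
tool_pos: [0.495, 0.1775, 0.0709]
tool_rot: [[-0.567, 0.823, 0.004], [0.823, 0.567, 0.0], [-0.002, 0.004, -1.0]]
ft_force: [11.4, -2.8, -6.2]
opening: 0.0111
gripper_force: 58.4
```

Emit:
{"method": "play_rows", "body": {
  "increments": [
    {"xyz": [-0.01, -0.31, 0], "yaw": -3, "jaw": 0.6},
    {"xyz": [-0.03, -0.63, 0], "yaw": -6, "jaw": 0.6},
    {"xyz": [-0.07, -0.94, 0], "yaw": -9, "jaw": 0.6},
    {"xyz": [-0.13, -1.25, 0], "yaw": -12, "jaw": 0.6},
    {"xyz": [-0.2, -1.55, 0], "yaw": -15, "jaw": 0.6},
    {"xyz": [-0.29, -1.85, 0], "yaw": -18, "jaw": 0.6},
    {"xyz": [-0.4, -2.15, 0], "yaw": -21, "jaw": 0.6},
    {"xyz": [-0.52, -2.44, 0], "yaw": -24, "jaw": 0.6},
    {"xyz": [-0.52, -2.44, 0], "yaw": -24, "jaw": 0.6},
    {"xyz": [-0.52, -2.44, 0], "yaw": -24, "jaw": 0.6}
  ]
}}

```text
time_s: 16.03
tool_pos: [0.4783, 0.1593, 0.0709]
tool_rot: [[-0.852, 0.524, 0.005], [0.524, 0.852, 0.0], [-0.004, 0.003, -1.0]]
ft_force: [13.5, -2.9, -8.5]
opening: 0.011
gripper_force: 59.0
```

```bash
cat > st.py <<'E'
from h import *
np.set_printoptions(precision=4,suppress=True)
s=monitor.get_state();R=np.array(s["tool_rot"]);print(s["time_s"],s["tool_pos"],s["ft_force"],s["ft_torque"],s["opening"],np.degrees(np.arctan2(R[1,0],R[0,0])))
piv=T([.5292,.1616,.0076],[[0,-.033,0]])[0]; v=(s["tool_pos"]-piv)[:2]; print("piv",piv,"r",np.hypot(*v),"ang",np.degrees(np.arctan2(v[1],v[0])))
for a in (180.5,181.9):
    q=piv+.06*np.array([np.cos(np.radians(a)),np.sin(np.radians(a)),0]); print(a,R.T@(q-s["tool_pos"])*100)
im=cams.read_camera("scene"); 
for n,z in (("keeper",.053),("handle",.075)):
  for q in cams.mark_of("scene",n)[:1]: print(n,q["conf"],q["point"],at_z("scene",q["point"],z))
E
python3 st.py
```

```text
16.0333 [0.4783 0.1593 0.0709] [13.4823 -2.8746 -8.4674] [-0.4958 -1.9116  0.3829] 0.010972220249661012 148.43176410561793
piv [0.5295 0.1286 0.    ] r 0.059634538513187146 ang 148.9884637223827
180.5 [-0.8478 -3.1485  7.0803]
181.9 [-0.9272 -3.2717  7.0802]
keeper 0.71 [224.0, 179.2] [0.5511 0.0905 0.053 ]
handle 0.67 [225.6, 175.8] [0.5427 0.0687 0.075 ]
```

Emit:
{"method": "play_rows", "body": {
  "increments": [
    {"xyz": [-0.02, -0.42, 0], "yaw": -4, "jaw": 0.6},
    {"xyz": [-0.06, -0.83, 0], "yaw": -8, "jaw": 0.6},
    {"xyz": [-0.13, -1.25, 0], "yaw": -12, "jaw": 0.6},
    {"xyz": [-0.23, -1.65, 0], "yaw": -16, "jaw": 0.6},
    {"xyz": [-0.36, -2.05, 0], "yaw": -20, "jaw": 0.6},
    {"xyz": [-0.52, -2.44, 0], "yaw": -24, "jaw": 0.6},
    {"xyz": [-0.7, -2.82, 0], "yaw": -28, "jaw": 0.6},
    {"xyz": [-0.85, -3.1, 0], "yaw": -31, "jaw": 0.6},
    {"xyz": [-0.95, -3.3, 0], "yaw": -33, "jaw": 0.6},
    {"xyz": [-0.95, -3.3, 0], "yaw": -33, "jaw": 0.6}
  ]
}}

```text
time_s: 17.02
tool_pos: [0.4701, 0.1267, 0.0709]
tool_rot: [[-1.0, -0.026, 0.008], [-0.026, 1.0, 0.002], [-0.008, 0.001, -1.0]]
ft_force: [22.9, 2.8, -17.4]
opening: 0.0111
gripper_force: 58.6
```

```bash
python3 st.py
```

```text
17.0167 [0.4701 0.1267 0.0709] [ 22.9455   2.8307 -17.3534] [ 0.3704 -3.0949  0.1556] 0.011141641678150297 -178.48981623340381
piv [0.5295 0.1286 0.    ] r 0.05942457226029464 ang -178.21007607440902
180.5 [0.1117 0.1249 7.0899]
181.9 [ 0.1125 -0.0217  7.0896]
keeper 0.72 [215.9, 182.5] [0.5199 0.0857 0.053 ]
handle 0.7 [221.8, 175.0] [0.5367 0.0795 0.075 ]
```

Emit:
{"method": "play_rows", "body": {
  "increments": [
    {"xyz": [-0.1, 0, 0], "yaw": 0, "jaw": 0.6},
    {"xyz": [-0.1, 0, 0], "yaw": 0, "jaw": 3},
    {"xyz": [-0.1, 0, 0], "yaw": 0, "jaw": 3},
    {"xyz": [-0.1, 0, 0], "yaw": 0, "jaw": 3},
    {"xyz": [-0.1, 0, -0.5], "yaw": 0, "jaw": 3},
    {"xyz": [-0.1, 0, -2.5], "yaw": 0, "jaw": 3},
    {"xyz": [-0.1, 0, -5], "yaw": 0, "jaw": 3},
    {"xyz": [-0.1, 0, -8], "yaw": 0, "jaw": 3},
    {"xyz": [-0.1, 0, -11], "yaw": 0, "jaw": 3},
    {"xyz": [-0.1, 0, -14], "yaw": 0, "jaw": 3}
  ]
}}

```text
time_s: 18.0
tool_pos: [0.4679, 0.1265, 0.2118]
tool_rot: [[-1.0, -0.024, 0.0], [-0.024, 1.0, 0.0], [-0.0, 0.0, -1.0]]
ft_force: [-0.6, 0.4, 0.3]
opening: 0.0299
gripper_force: 0.0
```

Run:
```python
from h import *
np.set_printoptions(precision=4,suppress=True)
im=cams.read_camera("wrist"); cv2.imwrite("pics/w7.png",im)
s=monitor.get_state();print(s["time_s"],s["tool_pos"],s["ft_force"],s["opening"])
for n,z in (("keeper",.053),("handle",.075),("cam_pivot",.045),("lever_grip",.075)):
    for q in cams.mark_of("wrist",n)[:1]: print(n,q["conf"],q["point"],at_z("wrist",q["point"],z))
```

```text
18.05 [0.4698 0.1269 0.2176] [1.1569 1.0466 6.5404] 0.029765266702003083
keeper 0.84 [226.5, 234.1] [0.5392 0.0952 0.053 ]
handle 0.93 [194.0, 241.1] [0.5352 0.0615 0.075 ]
cam_pivot 0.97 [252.6, 226.8] [0.5279 0.1257 0.045 ]
lever_grip 0.73 [257.0, 187.8] [0.4699 0.129  0.075 ]
```

View pics/w7.png

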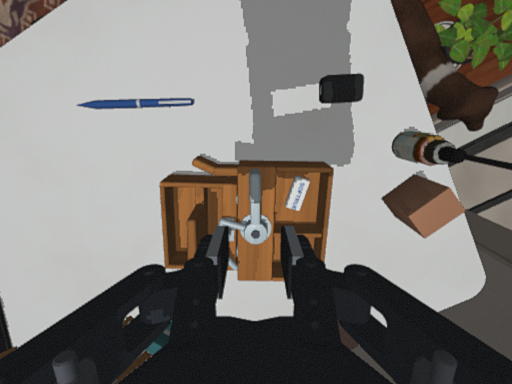

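The tray's edge sits against the deck (seam at column 238) with the handle at y = 0.0615, matching the locked pose. The lever lies along the seam, (255,185) to (256,230), and the gripper is clear. Handing in.

```bash
python3 -c "
from plant import job
print(job.hand_in())"
```

```text
the job is handed in; nothing more can be done
None
```

The tray is drawn tight against the tidy, the cam lever lies locked along the seam, the gripper has let go and is clear, nothing else on the desk was touched, and the job was handed in at about 18 s.

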